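# Close a camlock coupling on its grooved adaptor

### The job

Pick up the camlock coupling by its hexagon and push it down, both levers still raised, until it is fully home on the grooved adaptor (not on the threaded pipe stub beside it). Keep hold until it is home, let go, then swing its two cam levers fully down, one after the other. Leave it sitting square on the adaptor.

Things in the scene. Friction and masses are not known exactly. Their poses are not given: they have to be found in the camera images.
- coupling: loose aluminium sleeve, 0.35-0.65 kg, standing mouth down. Origin: centre of lower rim, z up, levers on its +y and -y sides. Outside 62 mm, bore 46 mm, 58 mm deep; shoulder at z 64; above it a hexagon 36 mm across flats, z 64-96 mm: grip its flats at x +18/-18 mm from above. Raised levers reach 98 mm out and z 85 mm. Half-turn symmetric.
- adaptor: fixed upright aluminium spigot with a wide waist groove, on a 100 mm square flange; origin under flange, z up. Flat shoulder at z 60 mm, 66 mm across; spigot 41 mm across, tapered nose 22 mm wide with top at z 117 mm. Home, the coupling's rim is on the shoulder (its origin at z 60); any yaw, 2.5 mm play. The other flange's threaded pipe, 58 mm wide, no groove, is a bystander.
- lever_p (a joint): angle (rad) of the brass lever on the coupling's +y side: 0 raised (40 deg above level), 1.57 down at its stop (50 deg below level). Flat bar 22 mm wide, 70 mm from its pin, pointing outward; pin along x at coupling y +34, z 30 mm. A closed fist pressed straight down 40 mm outward of the pin until about 30 mm below it closes it; needs 1-3 N, stays where left.
- lever_n (a joint): angle (rad) of the brass lever on the coupling's -y side: 0 raised (40 deg above level), 1.57 down at its stop (50 deg below level). Flat bar 22 mm wide, 70 mm from its pin, pointing outward; pin along x at coupling y -34, z 30 mm. A closed fist pressed straight down 40 mm outward of the pin until about 30 mm below it closes it; needs 1-3 N, stays where left.

How it is judged (in metres and radians):
On the way, in this order (a step that is already met when the one before it is completed fails the run):
1. the coupling is home on the adaptor, still touched by the fingers, with both levers raised (z of coupling in the frame of adaptor between 0.05 and 0.066 m and horizontal distance between coupling and adaptor below 0.01 m and angle between coupling's own z axis and vertical below 0.17 rad and value of joint each of lever_p, lever_n below 0.5 rad and contact force between the fingers and coupling above 0.5 N), for 0.1 s.
2. one lever is down while the other is still raised (z of coupling in the frame of adaptor between 0.05 and 0.066 m and horizontal distance between coupling and adaptor below 0.01 m and angle between coupling's own z axis and vertical below 0.17 rad and ((value of joint lever_p above 1.3 rad and value of joint lever_n below 0.5 rad) or (value of joint lever_n above 1.3 rad and value of joint lever_p below 0.5 rad))), for 0.1 s.
3. both levers are down (z of coupling in the frame of adaptor between 0.05 and 0.066 m and horizontal distance between coupling and adaptor below 0.01 m and angle between coupling's own z axis and vertical below 0.17 rad and value of joint each of lever_p, lever_n above 1.3 rad), for 0.1 s.
At the end, for the whole second after the job is handed in: The coupling sits on the adaptor with its rim within 6 mm of the shoulder, within 10 mm of its axis and 10 degrees of upright, at rest, and both levers are down (at 1.3 rad or more) (all of step 3 and linear speed of coupling below 0.02 m/s); the robot touches nothing.
It also fails if it takes over 54 s, if anything falls off the work surface, if the arm or the gripper's body presses on something with over 40 N, if the wrist force passes 120 N, or if a joint passes its speed limit or range.

### The arm

A 6-joint arm with a two-finger parallel gripper is mounted at the origin on a cart in front of the work surface, level with it; the furniture and walls round the work are solid. World frame = base frame: x ahead of the robot, y to its left, z up, the work surface at z = 0. Lengths are in mm, angles in rad, forces in N, time in s.
With the tool pointing down it reaches from about 325 to 850 mm from the base axis. Payload 15.5 kg.
Tool frame: the origin (TCP) lies between the finger pads; the fingertips stand env.finger_overhang ahead of it and the grasp point (between the pads) lies 2 mm behind it (env.finger_overhang is the distance from the TCP to the fingertips, in mm); z points along the fingers, y is the line along which they close (so a half turn about z gives the same grasp; the last joint's range is limited). The gripper opens to 91 mm and grips with 3 to 60 N. Pads are 32 mm wide; open, the fingers measure 118 mm over their backs; the gripper's body (76 mm by 178 mm) begins 60 mm behind the grasp point.
Start: joints at [-0.096, 0.494, 1.345, -0, 1.302, -0.096], TCP at [625.001, 0.003, 230.915] pointing down, gripper open.
Joint ranges: [-2.91, 2.91], [-0.82, 2.16], [0.22, 2.67], [-1.22, 4.37], [0.12, 2.79], [-3.08, 3.08]. Speed limits (rad/s): [1.89, 1.89, 2.57, 3.01, 3.01, 3.01].

### API

Orientations are given as a rotation vector (axis times angle).
In Python, from station import status, capture, camera_model, env gives the robot as it stands.
- The arm moves only by the tool send_rows, never from a script. Its argument "moves" is a list of rows, each a list of 5 numbers: the shift along the tool's x, y, z in cm, then the turn about the tool's z in degrees, then the closure, from 0 (fully open) to 1 (shut). A call has 1 to 20 rows; each row is the pose to reach, as a shift and turn from the pose commanded when the call began, along the tool's axes at that moment; what a row does not reach only later rows make up. A row lasts 1/10 s, in which the tool goes at most 50 mm and 8.59 degrees, less where a joint would pass 70% of its speed; a pose out of reach is approached as far as the arm can. A call with a gripper value outside its range is refused whole. The fingers move at their own pace and stop on an object; "grip_force" is the grip in N (left out, the last holds). Time passes only in rows, so rows that repeat a pose let the fingers close. It gives the time, the measured TCP pose, the force, the opening and the grip force at its end, in the units of the state.
- status.get_state(): the state, without advancing time (a new reading comes with each control period).
- capture(name): name is "scene" or "side" or "wrist"; returns the picture (384x512x3 uint8, blue, green, red); there is no depth.
- camera_model(name): a dict with "fx", "fy", "cx", "cy" (pixels), "xyz" and "orientation" of the camera in the world. Camera axes: x right, y down, z forward; pixel columns grow to the right and rows downward; lengths in mm; the calibration is good to about 2 mm. The wrist camera is an equidistant fisheye: a pixel r from the principal point sees the ray r / f radians off the axis. A picture is of the moment at which its call begins: read the wrist's pose just before it. camera_model takes no time and is no camera call; for the wrist camera it gives the pose at the moment of the call.
- env.hand_in(): hands the job in; it is judged then, once.
The state is a dict: "clock": time; "qpos": joint angles; "joint_vel": joint speeds; "joint_torque": joint torques, N m; "tool_pos": TCP position; "orientation": TCP orientation; "contact_force": force on the tool from outside, world axes, zero at the start; "moment": the same for the moment, N m; "finger_gap": finger opening in mm; "grip_force": force on a finger pad.
Only numpy, scipy, OpenCV 4.12 (cv2) and the standard library are available. Lean on these libraries where they do the work, as an engineer would, in place of code of your own. Each camera call takes 0.05 s, during which the arm holds its last target. There are 200 camera calls.

## Working session

There is one attempt and no reset: what is moved stays moved. The work goes in short steps, Python scripts to look and compute and a tool call to move; the robot and the scene stay as the last step left them, time stands still between calls to the robot, and variables do not carry over. Pictures are saved under pics/ and viewed, at most 10 in all, crops included, and the job is handed in when it is done.

Besides the shell and the picture viewer there is one more tool, called after "Call:" as name(argument=value, ...), one argument or row to a line, values as JSON. send_rows: Moves the arm, as the interface text tells. Its arguments: {"type":"object","properties":{"moves":{"type":"array"},"grip_force":{"type":"number"}},"required":["moves"]}

```bash
ls; mkdir -p pics
python3 - <<'E'
from station import status, capture, camera_model, env
import cv2
print(status.get_state()); print(env.finger_overhang)
for n in ("scene","side","wrist"):
    m=camera_model(n); print(n,m); cv2.imwrite(f"pics/{n}0.png",capture(n))
a=[cv2.imread(f"pics/{n}0.png") for n in("scene","side")]
cv2.imwrite("pics/both.png",cv2.hconcat(a)[:, :])
E
```

```text
pics
{'clock': 0.0, 'qpos': array([-9.54790483e-02,  4.94163226e-01,  1.34614328e+00,  7.37815814e-06,
        1.30251109e+00, -9.55058060e-02]), 'joint_vel': array([ 0.00044509, -0.0012299 , -0.00208153,  0.00011787, -0.00099421,
       -0.00096944]), 'joint_torque': array([-1.07322368e-03, -8.78814626e+01, -3.81857479e+01,  7.05250050e-02,
        5.33505273e-02, -1.50444166e-04]), 'tool_pos': array([6.24630053e+02, 5.41243197e-02, 2.30346552e+02]), 'orientation': array([-2.22074249e+00, -2.22079756e+00,  1.21565804e-03]), 'contact_force': array([-0.55714613, -0.10545236, -0.7547554 ]), 'moment': array([-0.00548864, -0.02049221,  0.02116144]), 'grip_force': 0.0, 'finger_gap': 91.4156417177466}
17.0
scene {'fx': 463.91230974644066, 'fy': 463.91230974644066, 'cx': 257.94199664459563, 'cy': 181.82642553113496, 'xyz': array([   60.43682711, -1037.54827236,   556.51093383]), 'orientation': array([-1.95330246,  0.42812168, -0.26388469])}
side {'fx': 422.8858607952847, 'fy': 422.8858607952847, 'cx': 264.03058573526147, 'cy': 197.84690845653077, 'xyz': array([ 472.22984096, -899.76594271,  446.10949048]), 'orientation': array([-1.9558209 ,  0.04875703, -0.04722263])}
wrist {'fx': 297.3186396354542, 'fy': 297.3186396354542, 'cx': 253.22358207144356, 'cy': 190.93024335537208, 'xyz': array([624.77090469,  75.33244988, 384.26245908]), 'orientation': array([ 2.87506354e+00,  2.29563348e-03, -2.70042570e-04])}
```

Run:
```python
import cv2
for n in("scene","side","wrist"):
    cv2.imwrite(f"pics/{n}1.png",cv2.resize(cv2.imread(f"pics/{n}0.png"),(800,600),interpolation=cv2.INTER_CUBIC))
```

```text
(no output)
```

View pics/scene1.png

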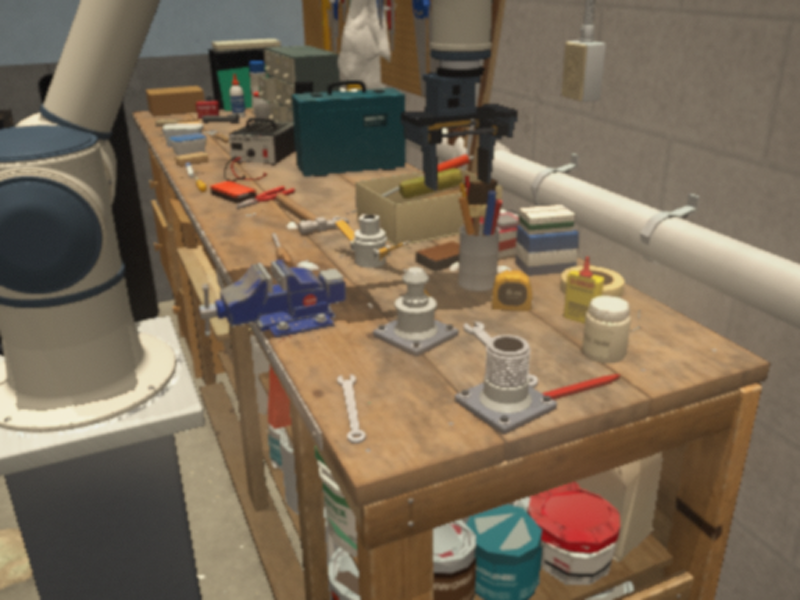

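View pics/side1.png

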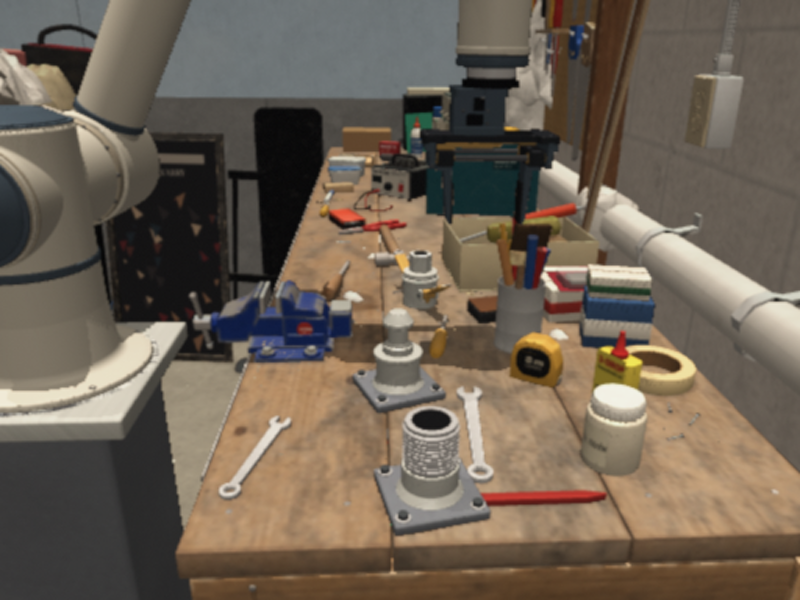

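View pics/wrist1.png

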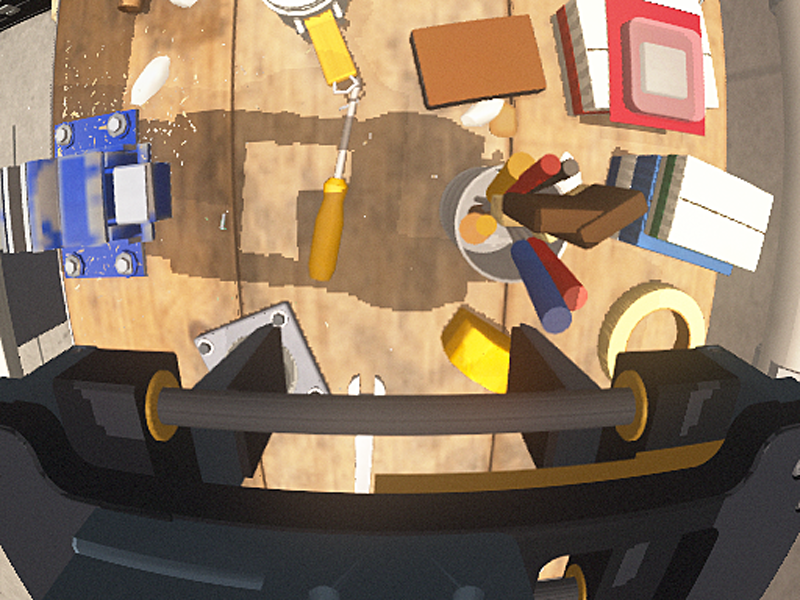

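The scene and side views show the coupling at scene (370,216) and side (420,254), with its brass levers visible. The adaptor nose is at scene (415,268) and side (398,312). The threaded pipe is in front of it. The wrist view shows one brass lever running from (312,15) to (342,85), and the flange at lower left.

```bash
cat > h.py <<'E'
import numpy as np, cv2
from scipy.spatial.transform import Rotation as R
from station import status, capture, camera_model, env
def ray(m,px,fish=False):
    u=(np.array(px,float)-[m["cx"],m["cy"]])/[m["fx"],m["fy"]]
    if fish:
        t=np.hypot(*u); d=np.r_[u/t*np.sin(t),np.cos(t)]
    else: d=np.r_[u,1]; d/=np.linalg.norm(d)
    return np.array(m["xyz"]),R.from_rotvec(m["orientation"]).apply(d)
def tri(*rays):
    A=sum(np.eye(3)-np.outer(d,d) for c,d in rays); b=sum((np.eye(3)-np.outer(d,d))@c for c,d in rays)
    x=np.linalg.solve(A,b); return x.round(1),[round(float(np.linalg.norm(np.cross(x-c,d))),1) for c,d in rays]
def onz(r,z): c,d=r; return (c+d*(z-c[2])/d[2]).round(1)
def proj(m,p,fish=False):
    q=R.from_rotvec(m["orientation"]).inv().apply(np.array(p)-m["xyz"])
    if fish:
        r=np.hypot(q[0],q[1]); t=np.arctan2(r,q[2]); return np.array([m["cx"],m["cy"]])+m["fx"]*t*q[:2]/r
    return np.array([m["cx"]+m["fx"]*q[0]/q[2],m["cy"]+m["fy"]*q[1]/q[2]])
E
python3 - <<'E'
from h import *
s,d,w=map(camera_model,("scene","side","wrist")); k=1.5625
f=lambda a,b:tri(ray(s,np.array(a)/k),ray(d,np.array(b)/k))
print("hex",f((370,216),(420,254))); print("nose",f((415,269),(398,313))); print("pipe",f((508,346),(431,421)))
print("cup",f((478,238),(520,285)))
for p in((312,8),(342,85)): print(onz(ray(w,np.array(p)/k,True),60))
for a,b in(((375,210),(90,60)),((230,270),(60,60))): pass
I=cv2.imread("pics/scene0.png")[130:230,205:305]; J=cv2.imread("pics/side0.png")[150:270,215:315]
cv2.imwrite("pics/c.png",cv2.hconcat([cv2.resize(I,(400,400),interpolation=2),cv2.resize(J,(400,480),interpolation=2)[:400]]))
E
```

```text
hex (array([552.7, 218. ,  99.8]), [2.6, 2.6])
nose (array([502.2, -96.1, 116.5]), [2.0, 2.0])
pipe (array([ 526.6, -330.4,   93.4]), [0.1, 0.1])
cup (array([693.5,  40.7,  97.5]), [4.0, 4.0])
[565.5 199.1  60. ]
[587.6 139.2  60. ]
```

View pics/c.png

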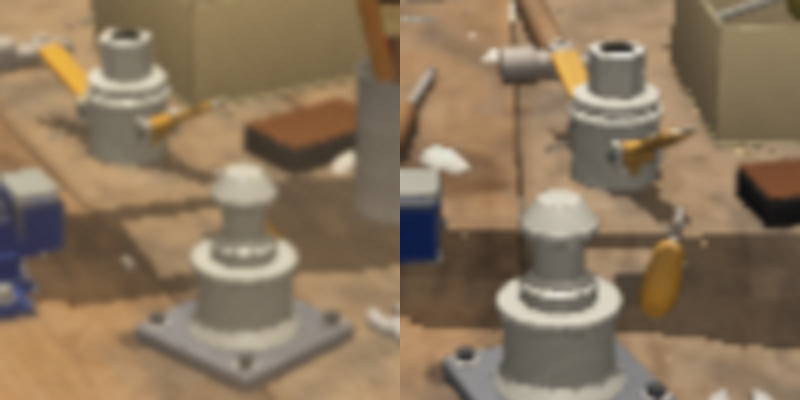

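The crops show the hexagon top at about (552,218) and the levers roughly along the world direction (0.4,-0.92). Next I take wrist views over the adaptor, then over the coupling.

Call:
send_rows(
  moves=[
    [-4, -3, 0, 0, 0],
    [-8, -6, 0, 0, 0],
    [-12, -9, 0, 0, 0],
    [-15.5, -11.5, 0, 0, 0],
    [-17, -12.2, 0, 0, 0],
    [-17, -12.2, 0, 0, 0],
    [-17, -12.2, 0, 0, 0],
  ],
)

```text
clock: 0.85
tool_pos: [503.1, -169.9, 230.9]
orientation: [-2.222, -2.22, -0.0]
contact_force: [-0.1, -0.1, -0.1]
finger_gap: 91.2
grip_force: 0.0
```

Run:
```python
from h import *
import pickle
m=camera_model("wrist"); I=capture("wrist"); cv2.imwrite("pics/wA.png",I); pickle.dump(m,open("A.pkl","wb")); print(status.get_state()["tool_pos"])
```

```text
[ 503.39265152 -169.3909857   230.84113429]
```

Call:
send_rows(
  moves=[
    [4, 0.6, 0, 0, 0],
    [8.5, 1.3, 0, 0, 0],
    [13, 2, 0, 0, 0],
    [17.5, 2.7, 0, 0, 0],
    [22, 3.4, 0, 0, 0],
    [26.5, 4, 0, 0, 0],
    [30, 4.7, 0, 0, 0],
    [32, 5, 0, 0, 0],
    [32, 5, 0, 0, 0],
    [32, 5, 0, 0, 0],
  ],
)

```text
clock: 1.9
tool_pos: [552.7, 151.1, 230.6]
orientation: [-2.219, -2.224, 0.001]
contact_force: [-0.8, -0.3, -0.2]
finger_gap: 91.2
grip_force: 0.0
```

Run:
```python
from h import *
import pickle
m=camera_model("wrist"); I=capture("wrist"); cv2.imwrite("pics/wB.png",I); pickle.dump(m,open("B.pkl","wb")); print(status.get_state()["tool_pos"])
A=pickle.load(open("A.pkl","rb"))
for n,M,p in(("A",A,(502,-96,117)),("B",m,(552,218,97))): print(n,proj(M,p,True))
a=cv2.imread("pics/wA.png")
c=cv2.hconcat([a[40:340,130:330],I[40:340,130:330]])
cv2.imwrite("pics/wAB.png",cv2.resize(c,None,fx=2,fy=2,interpolation=2))
```

```text
[552.70099991 150.29890983 230.70449782]
A [251.73758449 113.31250416]
B [252.58553434 120.30151628]
```

View pics/wAB.png

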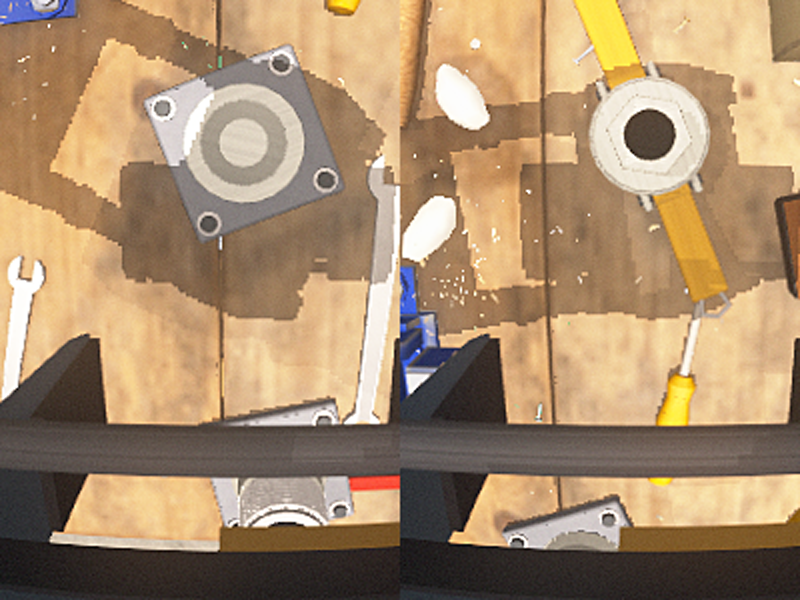

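The left crop shows the adaptor nose centred at (241,142). The right crop shows the hexagon bore at (649,134), with lever ends near (709,296) and (603,15).

Run:
```python
from h import *
import pickle
A,B=[pickle.load(open(f"{n}.pkl","rb")) for n in "AB"]
s,d=camera_model("scene"),camera_model("side")
P=lambda x,y,o=0:np.array([(x-o)/2+130,y/2+40])
S=lambda m,x,y:ray(m,np.array((x,y))/1.5625)
ra=ray(A,P(241,142),1); rb=ray(B,P(649,134,400),1)
print("nose",onz(ra,117),tri(ra,S(s,415,269),S(d,398,313)))
# bottom-of-spigot check: shoulder disc centre at z60
print("shoulder ctr",onz(ray(A,P(245,143),1),60), "flange", [onz(ray(A,P(*q),1),12) for q in((162,108),(280,64),(326,180),(208,223))])
print("hex",onz(rb,96),tri(rb,S(s,370,216),S(d,420,254)))
c=onz(rb,96)
for p,z in(((709,296),75),((603,15),75),((663,200),45)):
    q=onz(ray(B,P(*p,400),1),z); v=q-c; print(q,np.degrees(np.arctan2(v[1],v[0])),np.hypot(*v[:2]))
# hex flats: corners approx
```

```text
nose [500.9 -93.9 117. ] (array([502. , -94.3, 115.8]), [1.2, 2.2, 2.1])
shoulder ctr [502.6 -94.3  60. ] flange [array([451. , -71.5,  12. ]), array([524. , -44.3,  12. ]), array([ 553.3, -117. ,   12. ]), array([ 479.2, -144.7,   12. ])]
hex [553.8 230.9  96. ] (array([554.8, 230.1,  95.9]), [1.3, 3.6, 2.9])
[586.7 145.2  75. ] -68.99833804201836 91.79814812946941
[530.  294.4  75. ] 110.54615640720094 67.81364169545826
[562.2 193.9  45. ] -77.20912079884174 37.941533970043984
```

Run:
```python
from h import *
s,d=camera_model("scene"),camera_model("side");k=1.5625
f=lambda a,b:tri(ray(s,np.array(a)/k),ray(d,np.array(b)/k))
print("vise jaw top",f((325,265),(340,288)), "foot near corner",f((330,325),(330,352)),"anvil",f((268,266),(290,284)))
```

```text
vise jaw top (array([415.8,  90.9,  76.3]), [4.8, 4.8]) foot near corner (array([400.1,  33.6, -10.2]), [6.0, 6.0]) anvil (array([329.4, 153.7,  63.8]), [2.3, 2.3])
```

Call:
send_rows(
  moves=[
    [2, 0, 0, -5, 0],
    [5, 0, 0, -12, 0],
    [7.5, 0.1, 1, -18, 0],
    [8.0, 0.15, 2, -20.7, 0],
    [8.0, 0.15, 5, -20.7, 0],
    [8.0, 0.15, 7, -20.7, 0],
    [8.0, 0.15, 8, -20.7, 0],
    [8.0, 0.15, 8, -20.7, 0],
    [8.0, 0.15, 8, -20.7, 0],
  ],
)

```text
clock: 2.85
tool_pos: [555.0, 229.7, 151.7]
orientation: [1.787, 2.583, 0.001]
contact_force: [0.3, 0.3, -0.4]
finger_gap: 91.2
grip_force: 0.0
```

Run:
```python
from h import *
I=capture("scene"); J=capture("side")
cv2.imwrite("pics/d.png",cv2.hconcat([cv2.resize(I[80:200,180:280],(400,480),interpolation=2),cv2.resize(J[80:200,220:320],(400,480),interpolation=2)]))
st=status.get_state(); print(st["tool_pos"],R.from_rotvec(st["orientation"]).as_matrix().round(3))
```

```text
[555.17327792 229.99001739 152.07794118] [[-0.353  0.936  0.002]
 [ 0.936  0.353  0.   ]
 [-0.     0.002 -1.   ]]
```

View pics/d.png

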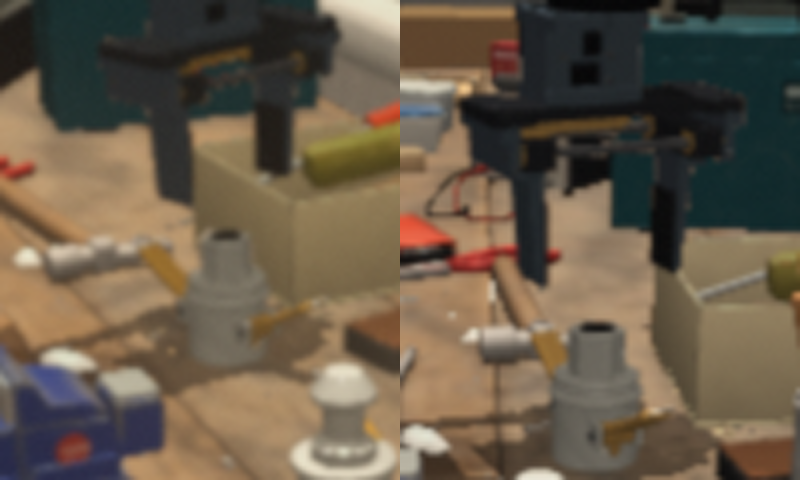

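The gripper stands square above the hexagon. The tan box is close to the right finger, with its top corner at scene (295,200) and side (697,305), and its left corner at scene (195,150) and side (655,275). I check that clearance before descending.

Run:
```python
from h import *
s,d=camera_model("scene"),camera_model("side")
f=lambda a,b:tri(ray(s,np.array(a)/4+[180,80]),ray(d,(np.array(b)-[400,0])/4+[220,80]))
print(f((295,200),(697,305)),f((195,150),(655,275)))
print("hex",f((226,236),(598,328)))
```

```text
(array([628.6, 261.6, 103.7]), [1.9, 1.9]) (array([620.3, 462.6,  82. ]), [13.2, 13.2])
hex (array([555. , 226.3,  96.6]), [0.5, 0.5])
```

Call:
send_rows(
  moves=[
    [0, 0, 0, 0, 0.3],
    [0, 0, 0, 0, 0.3],
    [0, 0, 1, 0, 0.3],
    [0, 0, 3, 0, 0.3],
    [0, 0, 5, 0, 0.3],
    [0, 0, 6.2, 0, 0.3],
    [0, 0, 6.6, 0, 0.3],
    [0, 0, 6.6, 0, 0.3],
    [0, 0, 6.6, 0, 0.3],
  ],
)

```text
clock: 3.85
tool_pos: [554.9, 230.1, 85.5]
orientation: [1.786, 2.584, 0.001]
contact_force: [0.2, 0.1, 0.0]
finger_gap: 63.7
grip_force: 0.0
```

Call:
send_rows(
  moves=[
    [0, 0, 0, 0, 0.7],
    [0, 0, 0, 0, 1],
    [0, 0, 0, 0, 1],
    [0, 0, 0, 0, 1],
    [0, 0, 0, 0, 1],
    [0, 0, 0, 0, 1],
    [0, 0, 0, 0, 1],
    [0, 0, 0, 0, 1],
  ],
  grip_force=40,
)

```text
clock: 4.65
tool_pos: [554.5, 230.0, 85.1]
orientation: [-1.786, -2.584, 0.0]
contact_force: [-1.9, -1.1, 5.6]
finger_gap: 35.4
grip_force: 40.0
```

Call:
send_rows(
  moves=[
    [0, 0, -0.5, 0, 1],
    [0, 0, -2, 0, 1],
    [0, 0, -5, 0, 1],
    [0, 0, -8.5, 0, 1],
    [0, 0, -12, 0, 1],
    [0, 0, -14.5, 0, 1],
    [0, 0, -15, 0, 1],
    [-2, -1.1, -15, 0, 1],
    [-5, -2.9, -15, 0, 1],
    [-8.5, -4.9, -15, 0, 1],
    [-12, -6.9, -15, 0, 1],
    [-15.5, -8.9, -15, 0, 1],
    [-19, -10.9, -15, 0, 1],
    [-22.5, -12.9, -15, 0, 1],
    [-25.5, -14.6, -15, 0, 1],
    [-27.5, -15.8, -15, 0, 1],
    [-28.4, -16.3, -15, 0, 1],
    [-28.4, -16.3, -15, 0, 1],
    [-28.4, -16.3, -15, 0, 1],
    [-28.4, -16.3, -15, 0, 1],
  ],
)

```text
clock: 6.65
tool_pos: [502.4, -92.2, 234.6]
orientation: [-1.784, -2.585, -0.0]
contact_force: [0.2, -0.0, -5.8]
finger_gap: 35.8
grip_force: 40.0
```

Run:
```python
from h import *
I=capture("scene"); J=capture("side")
cv2.imwrite("pics/e.png",cv2.hconcat([cv2.resize(I[90:230,205:325],(400,467),interpolation=2),cv2.resize(J[110:250,190:310],(400,467),interpolation=2)]))
st=status.get_state(); print(st["tool_pos"],R.from_rotvec(st["orientation"]).as_matrix().round(3),st["finger_gap"])
```

```text
[502.48893302 -92.38998938 234.76038741] [[-0.355  0.935 -0.   ]
 [ 0.935  0.355  0.   ]
 [ 0.    -0.    -1.   ]] 35.66549608401072
```

View pics/e.png

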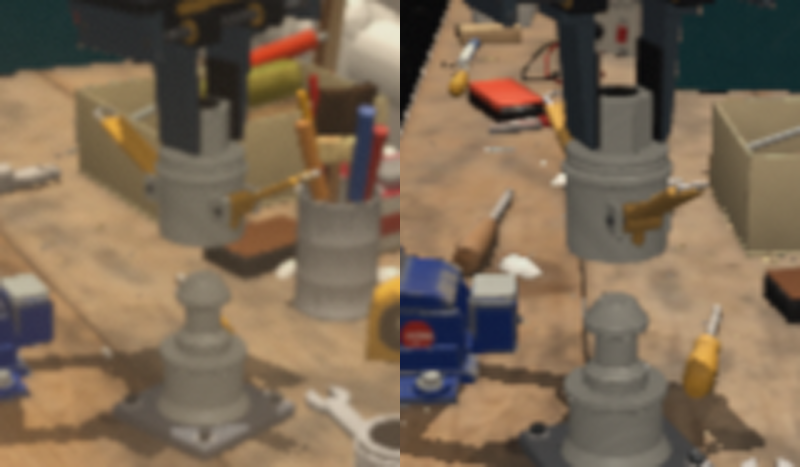

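The coupling hangs upright just above the nose. Axes nearly coincide, at scene 201 vs 203 and side 617 vs 614, and both levers are raised.

Call:
send_rows(
  moves=[
    [-0.15, 0, 1, 0, 1],
    [-0.15, 0, 2.5, 0, 1],
    [-0.15, 0, 3.5, 0, 1],
    [-0.15, 0, 4, 0, 1],
    [-0.15, 0, 4.5, 0, 1],
    [-0.15, 0, 5, 0, 1],
    [-0.15, 0, 5.5, 0, 1],
    [-0.15, 0, 6, 0, 1],
    [-0.15, 0, 6, 0, 1],
  ],
)

```text
clock: 7.65
tool_pos: [502.7, -94.6, 174.3]
orientation: [-1.786, -2.584, 0.0]
contact_force: [-0.1, 0.3, -6.0]
finger_gap: 35.9
grip_force: 40.0
```

Call:
send_rows(
  moves=[
    [0, 0, 0.4, 0, 1],
    [0, 0, 0.8, 0, 1],
    [0, 0, 1.2, 0, 1],
    [0, 0, 1.6, 0, 1],
    [0, 0, 2.0, 0, 1],
    [0, 0, 2.3, 0, 1],
    [0, 0, 2.5, 0, 1],
    [0, 0, 2.5, 0, 1],
  ],
)

```text
clock: 8.45
tool_pos: [502.8, -94.7, 149.7]
orientation: [-1.786, -2.584, 0.0]
contact_force: [-0.9, -0.0, -5.1]
finger_gap: 35.8
grip_force: 40.0
```

Call:
send_rows(
  moves=[
    [0, 0, 0.2, 0, 1],
    [0, 0, 0.4, 0, 1],
    [0, 0, 0.5, 0, 1],
    [0, 0, 0.55, 0, 1],
    [0, 0, 0.6, 0, 1],
    [0, 0, 0.6, 0, 1],
    [0, 0, 0.6, 0, 1],
    [0, 0, 0.6, 0, 1],
  ],
)

```text
clock: 9.25
tool_pos: [502.9, -94.8, 145.0]
orientation: [1.786, 2.584, 0.0]
contact_force: [-7.6, 1.8, 19.9]
finger_gap: 35.7
grip_force: 40.0
```

Home: z is 145.0 and the upward force is 20 N. I release and rise.

Call:
send_rows(
  moves=[
    [0, 0, 0, 0, 0.6],
    [0, 0, 0, 0, 0.3],
    [0, 0, 0, 0, 0.2],
    [0, 0, 0, 0, 0.2],
    [0, 0, 0, 0, 0.2],
    [0, 0, -0.5, 0, 0.2],
    [0, 0, -2, 0, 0.2],
    [0, 0, -4.5, 0, 0.2],
    [0, 0, -6.5, 0, 0.2],
    [0, 0, -7, 0, 0.2],
    [0, 0, -7, 0, 0.2],
    [0, 0, -7, 0, 0.2],
  ],
)

```text
clock: 10.45
tool_pos: [502.6, -94.6, 213.3]
orientation: [-1.786, -2.584, 0.0]
contact_force: [0.3, -0.5, 0.7]
finger_gap: 73.1
grip_force: 0.0
```

Run:
```python
from h import *
I=capture("scene"); J=capture("side")
cv2.imwrite("pics/f.png",cv2.hconcat([cv2.resize(I[90:230,205:325],(400,467),interpolation=2),cv2.resize(J[110:250,190:310],(400,467),interpolation=2)]))
st=status.get_state(); print(st["tool_pos"],st["finger_gap"],st["contact_force"])
```

```text
[502.46085995 -94.53023677 213.02541245] 73.19676922810076 [-0.18235877  0.31627049  0.51540895]
```

View pics/f.png

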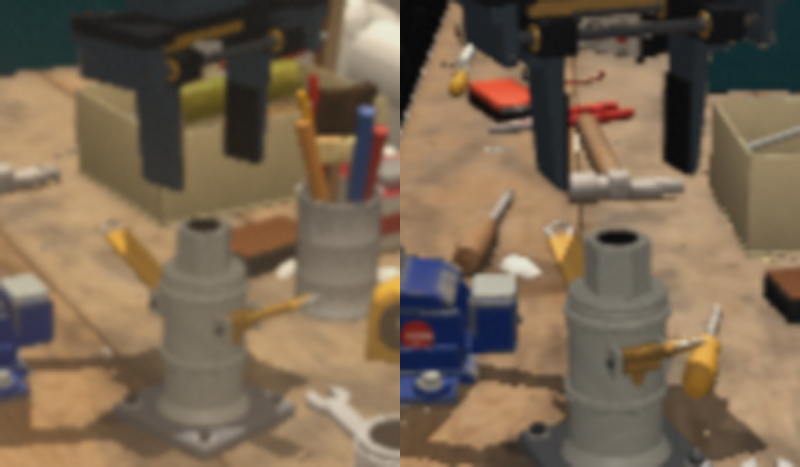

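The coupling is seated with its rim on the shoulder, and both levers are still raised. Now I press the near lever, which is on tool -x.

Call:
send_rows(
  moves=[
    [-3, 0, 0, 0, 0.6],
    [-6, 0, 0, 0, 1],
    [-7.4, 0, 0, 0, 1],
    [-7.4, 0, 0, 0, 1],
    [-7.4, 0, 1, 0, 1],
    [-7.4, 0, 2.5, 0, 1],
    [-7.4, 0, 4, 0, 1],
    [-7.4, 0, 5.5, 0, 1],
    [-7.4, 0, 7, 0, 1],
    [-7.4, 0, 8.5, 0, 1],
    [-7.4, 0, 10, 0, 1],
    [-7.4, 0, 11, 0, 1],
    [-7.4, 0, 12, 0, 1],
    [-7.4, 0, 12.7, 0, 1],
    [-7.4, 0, 13.2, 0, 1],
    [-7.4, 0, 13.4, 0, 1],
    [-7.4, 0, 13.4, 0, 1],
  ],
  grip_force=10,
)

```text
clock: 12.25
tool_pos: [529.7, -164.4, 80.1]
orientation: [1.785, 2.583, -0.0]
contact_force: [1.1, -2.8, 5.9]
finger_gap: 0.3
grip_force: 2.9
```

Call:
send_rows(
  moves=[
    [0, 0, 0.15, 0, 1],
    [0, 0, 0.3, 0, 1],
    [0, 0, 0.4, 0, 1],
    [0, 0, 0.4, 0, 1],
    [0, 0, 0.4, 0, 1],
  ],
)

```text
clock: 12.75
tool_pos: [530.6, -165.0, 77.0]
orientation: [1.784, 2.581, 0.0]
contact_force: [1.8, -4.7, 13.8]
finger_gap: 0.5
grip_force: 6.1
```

The force climbed to 14 N, so the lever is at its stop. I rise and look.

Call:
send_rows(
  moves=[
    [0, 0, -1, 0, 1],
    [0, 0, -4, 0, 1],
    [0, 0, -8, 0, 1],
    [0, 0, -12, 0, 1],
    [0, 0, -14, 0, 1],
    [2, 0, -14.5, 0, 1],
    [6, 0, -14.5, 0, 1],
    [10, 0, -14.5, 0, 1],
    [13.5, 0, -14.5, 0, 1],
    [14.8, 0, -14.5, 0, 1],
    [14.8, 0, -14.5, 0, 1],
    [14.8, 0, -14.5, 0, 1],
  ],
)

```text
clock: 13.95
tool_pos: [476.9, -25.6, 220.8]
orientation: [1.785, 2.585, -0.0]
contact_force: [-0.6, -1.1, -0.1]
finger_gap: 0.3
grip_force: 0.0
```

Run:
```python
from h import *
I=capture("scene"); J=capture("side")
cv2.imwrite("pics/g.png",cv2.hconcat([cv2.resize(I[90:230,205:325],(400,467),interpolation=2),cv2.resize(J[110:250,190:310],(400,467),interpolation=2)]))
st=status.get_state(); print(st["tool_pos"],st["finger_gap"],st["contact_force"])
```

```text
[477.22417657 -26.26843891 220.81320734] 0.535078004137807 [ 0.15318097 -0.2758856  -0.42316787]
```

View pics/g.png

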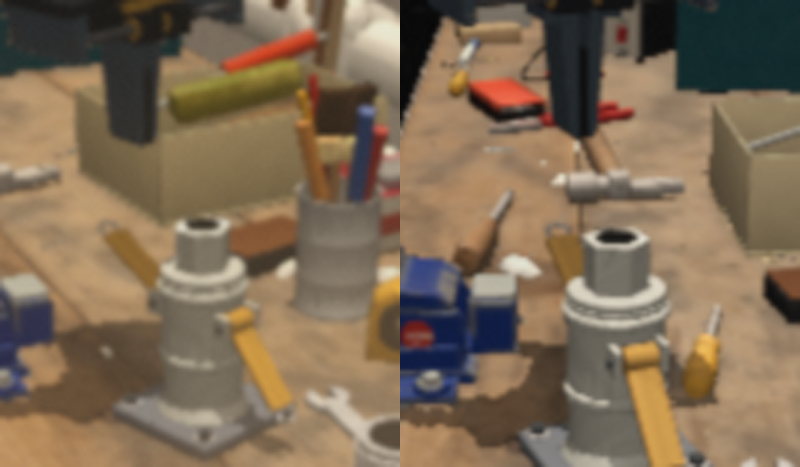

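The near lever is down and the far one is still raised. The coupling looks square. Now I press the far lever.

Call:
send_rows(
  moves=[
    [0, 0, 1, 0, 1],
    [0, 0, 3, 0, 1],
    [0, 0, 5, 0, 1],
    [0, 0, 6.5, 0, 1],
    [0, 0, 8, 0, 1],
    [0, 0, 9.5, 0, 1],
    [0, 0, 11, 0, 1],
    [0, 0, 12, 0, 1],
    [0, 0, 13, 0, 1],
    [0, 0, 13.7, 0, 1],
    [0, 0, 14.2, 0, 1],
    [0, 0, 14.5, 0, 1],
    [0, 0, 14.5, 0, 1],
    [0, 0, 14.5, 0, 1],
  ],
)

```text
clock: 15.45
tool_pos: [476.7, -25.1, 76.0]
orientation: [-1.786, -2.584, -0.001]
contact_force: [-2.3, 7.4, 10.9]
finger_gap: 0.6
grip_force: 6.1
```

Call:
send_rows(
  moves=[
    [0, 0, 0.15, 0, 1],
    [0, 0, 0.3, 0, 1],
    [0, 0, 0.3, 0, 1],
    [0, 0, 0, 0, 1],
    [0, 0, -2, 0, 1],
    [0, 0, -6, 0, 1],
    [0, 0, -10, 0, 1],
    [0, 0, -13, 0, 1],
    [0, 0, -15, 0, 1],
    [0, 0, -15, 0, 1],
    [0, 0, -15, 0, 1],
  ],
)

```text
clock: 16.55
tool_pos: [476.7, -25.6, 225.7]
orientation: [1.786, 2.584, 0.0]
contact_force: [-0.5, -0.2, -1.5]
finger_gap: 0.2
grip_force: 0.0
```

Run:
```python
from h import *
I=capture("scene"); J=capture("side")
cv2.imwrite("pics/i.png",cv2.hconcat([cv2.resize(I[90:230,205:325],(400,467),interpolation=2),cv2.resize(J[110:250,190:310],(400,467),interpolation=2)]))
st=status.get_state(); print(st["tool_pos"],st["contact_force"])
```

```text
[476.22376746 -25.41187435 224.85517244] [0.66961677 0.87011212 0.12549889]
```

View pics/i.png

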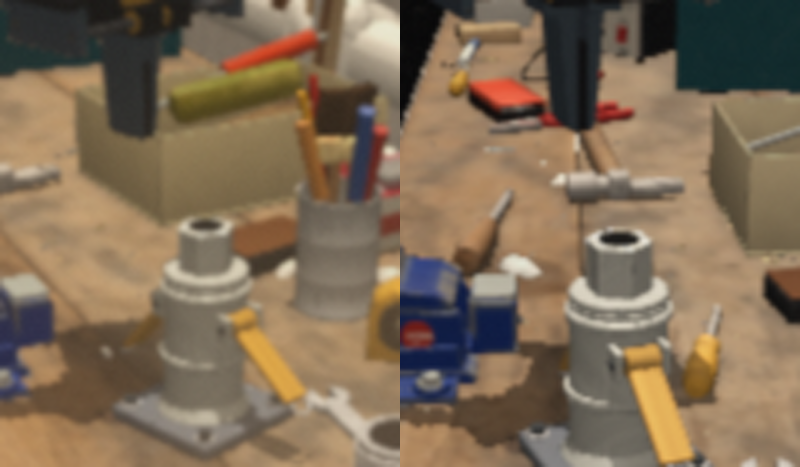

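Both levers look down. The near lever, with its tip now at crop (290,395) in the scene view against (280,405) before, may have backed off a little. I have no picture views left, so I measure its angle numerically.

```bash
cat > ang.py <<'E'
from h import *
s,d=camera_model("scene"),camera_model("side")
def fit(img,sc,o,m,lo,sgn,c=(502.5,-95),z0=60):
    hsv=cv2.cvtColor(img,cv2.COLOR_BGR2HSV); M=cv2.inRange(hsv,(8,110,60),(32,255,255))
    yaw=np.radians(20.7); X=np.array([np.cos(yaw),np.sin(yaw),0]); Y=sgn*np.array([-np.sin(yaw),np.cos(yaw),0])
    pin=np.array([*c,z0+30])+34*Y; best=[]
    lim=[(proj(m,pin+62*Y+v)-o)*sc for v in([0,0,0],)]
    for q in np.arange(0.9,1.65,.05):
        a=np.radians(40)-q; D=Y*np.cos(a)+np.array([0,0,np.sin(a)])
        for du in range(-10,11,2):
          for dv in range(-6,7,2):
            P=np.array([(proj(m,pin+t*D+w*X)-o)*sc for t,w in((0,-11),(72,-11),(72,11),(0,11))])+[du,dv]
            r=np.zeros(M.shape,np.uint8); cv2.fillConvexPoly(r,P.round().astype(int),255)
            x,y,w,h=cv2.boundingRect(P.round().astype(int)); k=np.zeros_like(M); k[max(0,y-25):y+h+25,max(0,x-25):x+w+25]=255
            k=M&k; best.append(((r&k).sum()/max(1,(r|k).sum()),round(q,2),du,dv))
    best.sort(reverse=True); b={}
    for v in best: b.setdefault(v[1],round(float(v[0]),2))
    return dict(list(b.items())[:6])
def both(n):
    I=cv2.imread(f"pics/{n}.png"); k=np.array([400/120,467/140])
    print(n,"scene",fit(I[:,:400],k,np.array([205,90]),s,0,-1)); print(n,"side",fit(I[:,400:],k,np.array([190,110]),d,0,-1))
E
python3 -c "
from ang import *
both('g');both('i')"
```

```text
g scene {np.float64(1.55): 0.75, np.float64(1.6): 0.75, np.float64(1.5): 0.75, np.float64(1.45): 0.72, np.float64(1.4): 0.67, np.float64(1.35): 0.64}
g side {np.float64(1.6): 0.67, np.float64(1.55): 0.66, np.float64(1.5): 0.63, np.float64(1.45): 0.62, np.float64(1.4): 0.59, np.float64(1.35): 0.56}
i scene {np.float64(1.45): 0.73, np.float64(1.4): 0.72, np.float64(1.35): 0.72, np.float64(1.5): 0.72, np.float64(1.3): 0.69, np.float64(1.55): 0.68}
i side {np.float64(1.45): 0.62, np.float64(1.4): 0.61, np.float64(1.5): 0.61, np.float64(1.35): 0.61, np.float64(1.55): 0.59, np.float64(1.3): 0.59}
```

The near lever reads about 1.4 rad, which is too close to the 1.3 limit. I re-press it gently, to a shallower depth.

Call:
send_rows(
  moves=[
    [-3, 0, 0, 0, 1],
    [-7, 0, 0, 0, 1],
    [-11, 0, 0, 0, 1],
    [-14, 0, 0, 0, 1],
    [-14.8, 0, 0, 0, 1],
    [-14.8, 0, 2, 0, 1],
    [-14.8, 0, 5, 0, 1],
    [-14.8, 0, 8, 0, 1],
    [-14.8, 0, 11, 0, 1],
    [-14.8, 0, 13, 0, 1],
    [-14.8, 0, 14, 0, 1],
    [-14.8, 0, 14.4, 0, 1],
    [-14.8, 0, 14.6, 0, 1],
    [-14.8, 0, 14.6, 0, 1],
    [-14.8, 0, 14.6, 0, 1],
  ],
)

```text
clock: 18.15
tool_pos: [530.2, -164.5, 80.7]
orientation: [1.784, 2.582, -0.0]
contact_force: [1.2, -5.7, 10.8]
finger_gap: 0.3
grip_force: 5.6
```

Call:
send_rows(
  moves=[
    [0, 0, -1, 0, 1],
    [0, 0, -4, 0, 1],
    [0, 0, -8, 0, 1],
    [0, 0, -12, 0, 1],
    [0, 0, -15, 0, 1],
    [0, 0, -16, 0, 1],
    [-3, 0, -16, 0, 1],
    [-6, 0, -16, 0, 1],
    [-7, 0, -16, 0, 1],
    [-7, 0, -16, 0, 1],
    [-7, 0, -16, 0, 1],
  ],
)

```text
clock: 19.25
tool_pos: [553.2, -228.5, 239.3]
orientation: [-1.785, -2.583, -0.0]
contact_force: [-0.1, 0.4, -0.5]
finger_gap: 0.2
grip_force: 0.0
```

```bash
cat > top.py <<'E'
from h import *
m=camera_model("wrist"); I=capture("wrist"); cv2.imwrite("pics/top.png",I)
M=cv2.inRange(cv2.cvtColor(I,cv2.COLOR_BGR2HSV),(15,150,60),(32,255,255))
yaw=np.radians(20.7); X=np.array([np.cos(yaw),np.sin(yaw),0]); Y0=np.array([-np.sin(yaw),np.cos(yaw),0])
print(status.get_state()["tool_pos"])
J=capture("scene"); K=capture("side")
cv2.imwrite("pics/j.png",cv2.hconcat([cv2.resize(J[90:230,205:325],(400,467),interpolation=2),cv2.resize(K[110:250,190:310],(400,467),interpolation=2)]))
for sgn in(1,-1):
    Y=Y0*sgn; pin=np.array([502.5,-95,90])+34*Y
    def score(q,e,w0):
        a=np.radians(40)-q; D=Y*np.cos(a)+np.array([0,0,np.sin(a)])
        P=np.array([proj(m,pin+e*Y+t*D+(w+w0)*X,True) for t,w in((8,-11),(70,-11),(70,11),(8,11))])
        r=np.zeros(M.shape,np.uint8); cv2.fillConvexPoly(r,(P*16).round().astype(int),255,shift=4)
        x,y,w,h=cv2.boundingRect(P.astype(np.float32)); k=np.zeros_like(M); k[max(0,y-10):y+h+10,max(0,x-6):x+w+6]=255
        k&=M; return (r&k).sum()/max(1,(r|k).sum())
    L=[(round(float(q),2),round(float(max(score(q,e,w) for e in(-2,0,2) for w in(-4,-2,0,2,4))),2)) for q in np.arange(1.0,1.66,.1)]
    print(sgn,L)
    # row-by-row brass along bar centreline vs outward distance seen on z=40 plane
    print([ (t,int(M[int(v),int(u)]>0)) for t in range(40,120,5) for u,v in [proj(m,np.array([502.5,-95,40])+t*Y,True)] if 0<=u<512 and 0<=v<384])
E
python3 top.py; python3 -c "
from ang import *
both('j')"
```

```text
[ 553.24126573 -228.27416725  239.52693595]
1 [(1.0, 0.71), (1.1, 0.64), (1.2, 0.64), (1.3, 0.59), (1.4, 0.59), (1.5, 0.55), (1.6, 0.51)]
[(40, 0), (45, 0), (50, 0), (55, 0), (60, 0), (65, 0), (70, 1)]
-1 [(1.0, 0.48), (1.1, 0.51), (1.2, 0.55), (1.3, 0.6), (1.4, 0.65), (1.5, 0.72), (1.6, 0.71)]
[(40, 1), (45, 1), (50, 1), (55, 1), (60, 1), (65, 1), (70, 1), (75, 1), (80, 0), (85, 0), (90, 0), (95, 0), (100, 0), (105, 0), (110, 0), (115, 0)]
j scene {np.float64(1.6): 0.77, np.float64(1.55): 0.75, np.float64(1.5): 0.74, np.float64(1.45): 0.71, np.float64(1.4): 0.66, np.float64(1.35): 0.62}
j side {np.float64(1.6): 0.67, np.float64(1.55): 0.65, np.float64(1.5): 0.64, np.float64(1.45): 0.61, np.float64(1.4): 0.59, np.float64(1.35): 0.56}
```

Near lever is fully down again. Now check the far lever from above it.

Call:
send_rows(
  moves=[
    [3, 0, 0, 0, 1],
    [7, 0, 0, 0, 1],
    [11, 0, 0, 0, 1],
    [14, 0, 0, 0, 1],
    [15, 0, 0, 0, 1],
    [15, 0, 0, 0, 1],
    [15, 0, 0, 0, 1],
  ],
)

```text
clock: 20.1
tool_pos: [501.3, -89.5, 240.1]
orientation: [1.785, 2.584, -0.0]
contact_force: [-0.3, 0.0, -0.2]
finger_gap: 0.7
grip_force: 0.0
```

```bash
python3 top.py
```

```text
[501.38149153 -89.87896084 240.00451334]
1 [(1.0, 0.59), (1.1, 0.63), (1.2, 0.67), (1.3, 0.71), (1.4, 0.77), (1.5, 0.8), (1.6, 0.73)]
[(40, 1), (45, 1), (50, 1), (55, 1), (60, 1), (65, 1), (70, 1), (75, 1), (80, 1), (85, 0), (90, 0), (95, 0), (100, 0), (105, 0), (110, 0), (115, 0)]
-1 [(1.0, 0.11), (1.1, 0.11), (1.2, 0.11), (1.3, 0.09), (1.4, 0.07), (1.5, 0.04), (1.6, 0.05)]
[(40, 0), (45, 0), (50, 0), (55, 0), (60, 0), (65, 0), (70, 0), (75, 0), (80, 0), (85, 0), (90, 0), (95, 0), (100, 0), (105, 0), (110, 0), (115, 0)]
```

The far lever is about 1.48 rad and the near one about 1.55, so both are down. I back off upward with the gripper open and hand in.

Call:
send_rows(
  moves=[
    [0, 0, -1, 0, 0.8],
    [0, 0, -3, 0, 0.6],
    [0, 0, -4, 0, 0.5],
    [0, 0, -4, 0, 0.5],
    [0, 0, -4, 0, 0.5],
    [0, 0, -4, 0, 0.5],
  ],
)

```text
clock: 20.85
tool_pos: [500.5, -89.0, 279.2]
orientation: [-1.786, -2.583, 0.001]
contact_force: [-0.3, 0.5, -0.3]
finger_gap: 44.5
grip_force: 0.0
```

```bash
python3 -c "
from station import env
print(env.hand_in())"
```

```text
the job is handed in; nothing more can be done
None
```

I handed the job in at about 21 s: the coupling is home on the adaptor and both levers are down, at about 1.55 and 1.48 rad measured from the images; the near lever slipped to about 1.4 rad and I re-pressed it, and the hand-in returned no verdict.

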